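# Chock the bottle on the drain board

## Robot

A 6-joint arm with a two-finger parallel gripper is mounted at the origin on a cart in front of the work surface, level with it; the furniture and walls round the work are solid. World frame = base frame: x ahead of the robot, y to its left, z up, the work surface at z = 0. Lengths are in mm, angles in degrees, forces in N, time in s.
With the tool pointing down it reaches from about 275 to 975 mm from the base axis. Payload 8.4 kg.
Tool frame: the origin (TCP) lies on the mounting face of the last link; the fingertips stand 190 mm ahead of it and the grasp point (between the pads) lies 171 mm ahead of it; x points along the fingers, y is the direction in which the jaws open and shut, and the axes are right-handed (so a half turn about x gives the same grasp; the last joint's range is limited). The gripper opens to 92 mm and grips with 3 to 60 N. Pads are 20 mm wide; open, the fingers measure 128 mm over their backs; the gripper's body (75 mm by 189 mm) begins 69 mm behind the grasp point.
Start: joints at [-64.309, 20.225, 93.587, -0, 66.188, -0.138], TCP at [272.303, -562.566, 404.683] pointing down, gripper open.
Joint ranges: [-150.9, 150.9], [-52.94, 120.26], [3.33, 152.33], [-74.26, 254.26], [0, 154.13], [-172.89, 172.89]. Speed limits (degrees/s): [127.2, 127.2, 159.86, 180, 180, 180].

## Interface

Orientations are given as a 3x3 rotation matrix whose columns are the frame's x, y, z axes.
In Python, from bench import * gives the robot as it stands.
- The arm moves only by the tool move_arm, never from a script. Its argument "series" is a list of rows, each an object with "offset": the shift along the tool's x, y, z in cm, a list of three; "rotation": the turn, a rotation vector about the tool's x, y, z in rad, a list of three; "fingers": the opening, from -1 (shut) to 1 (fully open), so that 0 is half open. In form: [{"offset": [dx, dy, dz], "rotation": [rx, ry, rz], "fingers": fingers}, ...]. A call has 1 to 12 rows; each row shifts and turns the pose as measured when the row begins, along the tool's axes as they then stand; what a row does not reach is not made up. A row lasts 1/8 s, in which the tool goes at most 62.5 mm and 10.7 degrees, less where a joint would pass 70% of its speed; a pose out of reach is approached as far as the arm can. A call with a gripper value outside its range is refused whole. The fingers move at their own pace and stop on an object; the grip force is fixed at half the most. Time passes only in rows, so rows that do not move let the fingers close. It gives the time, the measured TCP pose, the force and the opening at its end, in the units of the state.
- observe(): the state, without advancing time (a new reading comes with each control period).
- snapshot(name): name is "scene" or "top"; returns (picture, depth): 480x640x3 uint8, red, green, blue; 480x640 float32, mm along the optical axis (not along the pixel's ray), 0 where there is no reading.
- camera_info(name): a dict with "vfov" (degrees; the focal length in pixels is half the picture's height over the tangent of half this angle, whatever the lens; pixels are square), "cx", "cy" (the principal point, pixels), "R" (3x3) and "t" (3): a world point X has camera coordinates R X + t. Camera axes: x right, y down, z forward; pixel columns grow to the right and rows downward; lengths in mm; the calibration is good to about 2 mm. A picture is of the moment at which its call begins. camera_info takes no time and is no camera call.
- sign_off(): hands the job in, once; it reports no verdict.
Trained networks look in the newest picture that a camera, given by its name, has taken for a name from the list of things; names that differ only in an ending like _2 or _b are one class to them, and where a whole thing is asked for, a point or a joint stands for the part that bears it (a point fixed in the world has none). Each returns a list of dicts, best first, with "score" (0 to 1); they miss things now and then, are a little off and sometimes report something else, mostly with a low value. They report only what shows in the picture. A call takes as long as a camera call. They do not tell look-alikes from the thing itself.
- spot_in(camera, query): "at" ([column, row] in pixels, amid what is visible of it).
- silhouettes(camera, query): "mask" (480x640 bool, what is visible of it) and "at" ([column, row] in pixels, amid what is visible of it).
- tip_of(camera, query): "at" ([column, row] in pixels: a listed point, or the origin of a listed thing).
The state is a dict: "time_s": time; "joint_positions": joint angles; "joint_vel": joint speeds; "tau": joint torques, N m; "position": TCP position; "eef_rot": TCP orientation; "force": force on the tool from outside, world axes, zero at the start; "ft_torque": the same for the moment, N m; "opening": finger opening in mm.
Only numpy, scipy, OpenCV 4.12 (cv2) and the standard library are available. Lean on these libraries where they do the work, as an engineer would, in place of code of your own. Each camera call takes 0.05 s, during which the arm holds its last target.

## Task

A white bottle lies on its side on the sloping drain board and could roll down off it. Take the grey rubber wedge chock, set it flat on the board on the bottle's low side, square to the bottle and at the middle of its body, and push its thin edge in under the bottle until the bottle leans on the chock, then let go. Do not handle the bottle or roll it far up the board, and leave the plain rubber block of the same size where it lies.

Things in the scene. Friction and masses are not known exactly. Their poses are not given: they have to be found in the camera images.
- drain_board: Fixed steel plate 270 x 210 mm sloping up 6 degrees along its own +x, low edge towards the robot. Origin on the worktop under its centre; x level up-slope, z up. Its top is 22 mm over the origin, rising 0.105 mm per mm of x. Two ribs 2.5 mm high (20 mm up-slope of centre, y 54 to 82 mm either side) lightly hold the bottle's ends; the 108 mm lane between is smooth.
- bottle: White plastic bottle lying across the board, about 450 g. Body: cylinder 78 mm diameter, 147 mm long; white cap 34 mm diameter, 20 mm long. Origin: centre of its flat base, at the robot's right; z runs along the bottle to the cap, so the body's middle is 73.5 mm along z. It touches the board about 35 mm up-slope of the board's centre and is free to roll up-slope.
- chock: Grey rubber wedge, thin black tread lines across its slope, 90 (x) x 44 (y) x 40 mm, 150 g. Origin: centre of its flat underside. Its rear (x -45 to -15 mm) is 40 mm high with upright sides to grip, then the top slopes straight down to the thin edge (2 mm) at x +45, pointing roughly away from you. Meeting the bottle, its origin is 56 mm down-slope of the line where the bottle touches the board.
- plain_block: Grey rubber block, a plain cuboid 90 (x) x 44 (y) x 40 (z) mm, lying on the worktop; origin at the centre of its underside. Not to be used; it and the chock may lie in either place.
There are look-alikes about, which are no part of the job. What is shaped like the chock but red or turquoise is not meant.

How it is judged:
By the outcome, as a careful person would: the job done as asked, in the order asked, and still so for the second after the job is handed in, with the robot touching nothing.
It also fails if it takes over 45 s, if anything falls off the work surface, if the arm or the gripper's body presses on something with over 40 N, if the wrist force passes 120 N, or if a joint passes its speed limit or range.

## Working session

There is one attempt and no reset: what is moved stays moved. The work goes in short steps, Python scripts to look and compute and a tool call to move; the robot and the scene stay as the last step left them, time stands still between calls to the robot, and variables do not carry over. Pictures are saved under pics/ and viewed, and the job is handed in when it is done.

Besides the shell and the picture viewer there is one more tool, called after ">>>" as name([rows], argument=value, ...), one row to a line, values as JSON. move_arm: Moves the arm, as the interface text tells. Its arguments: {"type":"object","properties":{"series":{"type":"array"}},"required":["series"]}

```bash
mkdir -p pics; ls; cat > h.py <<'E'
from bench import *
import numpy as np, cv2
def save(n,img): cv2.imwrite('pics/'+n+'.png',img[:,:,::-1])
def cloud(cam,depth):
    c=camera_info(cam); f=240/np.tan(np.radians(c['vfov'])/2)
    v,u=np.mgrid[0:480,0:640]
    P=np.stack([(u-c['cx'])/f*depth,(v-c['cy'])/f*depth,depth],-1)
    R=np.array(c['R']);t=np.array(c['t'])
    return (P-t)@R   # R^T (P-t)
E
python3 - <<'E'
from h import *
s=observe();print(s['time_s'],s['position'],s['eef_rot'],s['opening'])
for c in ['scene','top']:
    print(c,camera_info(c))
    im,d=snapshot(c);save(c+'0',im);np.savez(c+'0.npz',im=im,d=d)
E
```

```text
pics
0.0 [ 272.19498284 -562.34104711  403.95839139] [[-6.21823432e-04  4.35682186e-01 -9.00100354e-01]
 [ 1.29394661e-03 -9.00099423e-01 -4.35682629e-01]
 [-9.99998970e-01 -1.43559947e-03 -4.04657551e-06]] 92.06261574291713
scene {'vfov': 44.268733606432036, 'cx': 323.76774500483, 'cy': 247.48768012744847, 'R': array([[-0.62946778, -0.77682377, -0.0177523 ],
       [-0.49426299,  0.41792557, -0.76226132],
       [ 0.59956185, -0.47104463, -0.64702592]]), 't': array([ 190.75727724,  405.98996263, 1339.17181708])}
top {'vfov': 46.800482430360006, 'cx': 317.16611489007477, 'cy': 236.5975516789312, 'R': array([[ 0.02188218, -0.99975231,  0.00406024],
       [-0.9922542 , -0.02221444, -0.12222158],
       [ 0.1222815 , -0.00135432, -0.99249453]]), 't': array([-182.3702587 ,  536.89153087, 1594.40816816])}
```

View pics/scene0.png

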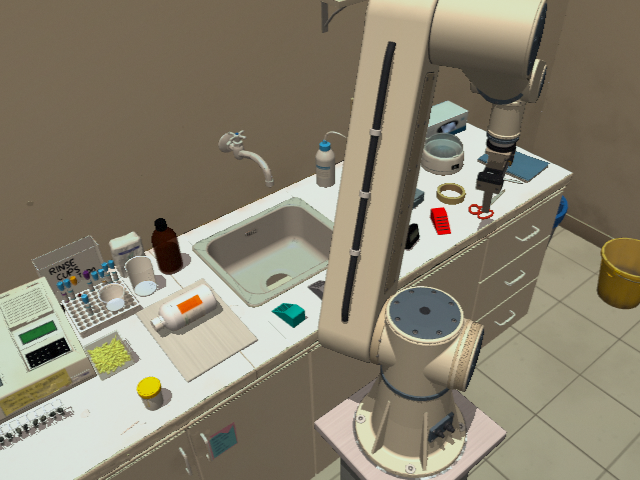

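View pics/top0.png

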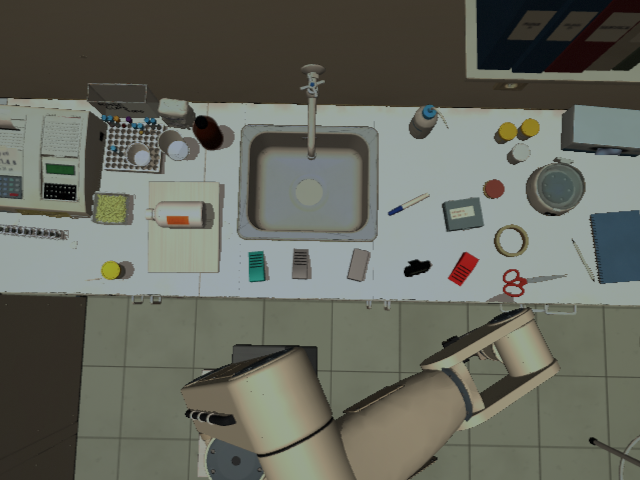

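```bash
python3 - <<'E'
from h import *
for c in ['top','scene']:
  P=cloud(c,np.load(c+'0.npz')['d'])
  for q in ['chock','bottle','plain_block']:
    for r in silhouettes(c,q)[:4]:
        m=r['mask']; X=P[m]; print(c,q,round(r['score'],2),r['at'],m.sum(),np.median(X,0).round(),X.max(0).round(),X.min(0).round())
E
```

```text
top chock 0.88 [461.9, 266.7] 497 [ 458. -599.   28.] [ 503. -564.   52.] [ 412. -638.   -2.]
top chock 0.65 [297.7, 266.4] 464 [ 459. -122.   30.] [ 507.  -99. 1649.] [ 342. -168.   -8.]
top chock 0.63 [260.0, 269.6] 433 [448.   6.  32.] [ 495.   30. 1649.] [ 342. -168.   -2.]
top bottle 0.69 [177.8, 213.8] 1427 [589. 223.  94.] [ 632.  324. 1649.] [ 342. -168.   14.]
top plain_block 0.92 [360.4, 267.0] 506 [ 460. -291.   39.] [ 507. -168. 1649.] [ 342. -323.  -10.]
scene chock 0.92 [290.0, 311.6] 489 [429.  13.  27.] [501.  33.  47.] [400. -18.  -2.]
scene chock 0.68 [440.8, 222.4] 432 [ 453. -596.   23.] [ 542. -561.   47.] [ 403. -651.   -7.]
scene chock 0.52 [316.1, 284.7] 166 [ 465. -103.   21.] [506. -96.  45.] [ 432. -139.   -0.]
scene bottle 0.71 [184.5, 307.5] 1772 [572. 239.  88.] [ 682.  609. 1179.] [-482.  151.   28.]
```

```bash
python3 - <<'E'
from h import *
z=np.load('top0.npz');im,d=z['im'],z['d'];P=cloud('top',d)
a=cv2.resize(im[160:290,80:240],None,fx=4,fy=4,interpolation=2);b=cv2.resize(im[235:290,240:380],None,fx=4,fy=4,interpolation=2)
save('zb',a);save('zc',b)
np.set_printoptions(linewidth=220,suppress=True)
print(P[244:284:3,285:316:3,2].round())
print(P[244:284:3,300].round())
# board plane
m=np.zeros((480,640),bool);m[180:275,148:222]=1
X=P[m];X=X[(X[:,2]>3)&(X[:,2]<45)]
# exclude bottle
A=np.c_[X[:,:2],np.ones(len(X))]
w=np.ones(len(X),bool)
for _ in range(10):
    c=np.linalg.lstsq(A[w],X[w,2],rcond=None)[0];r=X[:,2]-A@c;w=abs(r)<4
print(c,w.sum(),r[w].std(),'slope',np.degrees(np.arctan(np.hypot(c[0],c[1]))))
Y=X[w];rect=cv2.minAreaRect(Y[:,:2].astype(np.float32));print(rect,cv2.boxPoints(rect))
# bottle
for r in silhouettes('top','bottle')[:1]:
    B=P[r['mask']];B=B[(B[:,2]>60)&(B[:,2]<140)]
    print(len(B),B.min(0),B.max(0))
    np.save('B.npy',B)
    cc=cv2.minAreaRect(B[:,:2].astype(np.float32));print(cc)
E
```

```text
[[  -9.   -2.   -2.   -9.   -8.   -6.   -1.   -4.   -0.    3.    0.]
 [  -1.    6.   -6.  -11.   -1.    2.   -3.   -2.    1.   -4.   -7.]
 [  -7.   -7.    4.    2.    0.    8.    1.    4.    0.    1.   -4.]
 [  -6.   -9.   -6.    8.   11.    6.   14.   13.   -5.   -2.    6.]
 [ -14.   -3.    3.   24.   17.   15.   17.   16. 1649.   -3.    1.]
 [  -3.    1.    6.   23.   19.   23.   22.   16.   -4.    0.   -7.]
 [  -2.   -4.    1.   27.   31.   22.   25.   29.   -5.   -4.    1.]
 [  -2.   -1.   -1.   32.   29.   32.   38.   34.   -2.    3.   -2.]
 [  -2.   -2.   -2.   46.   41.   43.   42.   41.    3.   -6.    2.]
 [  -1.    5.   -5.   40.   43.   39.   37.   37.   -9.   -3.    3.]
 [  -0.   -4.    5.   32.   37.   35.   42.   36.    5.   -4.   -4.]
 [   1.   -7.    1.   42.   42.   41.   37.   39.   -2.   -3.   -3.]
 [  -6.    4.  -10.    0.    4.   -1.   -0.   -1.   -4.    2.   -3.]
 [   1.    4.    1.   -7.   -3.   -4.    1.   -7.    4.    3.   -2.]]
[[ 522. -119.   -6.]
 [ 512. -120.    2.]
 [ 503. -120.    8.]
 [ 494. -121.    6.]
 [ 484. -121.   15.]
 [ 475. -121.   23.]
 [ 466. -122.   22.]
 [ 456. -122.   32.]
 [ 447. -123.   43.]
 [ 438. -123.   39.]
 [ 430. -123.   35.]
 [ 421. -123.   41.]
 [ 414. -122.   -1.]
 [ 405. -123.   -4.]]
[  0.10494629   0.00223253 -38.53358332] 3521 2.143477020341571 slope 5.992394686516243
((560.2288818359375, 225.5715789794922), (274.5438537597656, 209.65171813964844), 0.7133296132087708) [[421.66254 328.68033]
 [424.27264 119.04486]
 [698.7952  122.46283]
 [696.1851  332.0983 ]]
1370 [554.32787981 156.20422659  60.51810335] [631.84583135 324.30265569 110.16123578]
((591.9987182617188, 240.2609100341797), (75.91454315185547, 168.29495239257812), 1.4471982717514038)
```

View pics/zb.png

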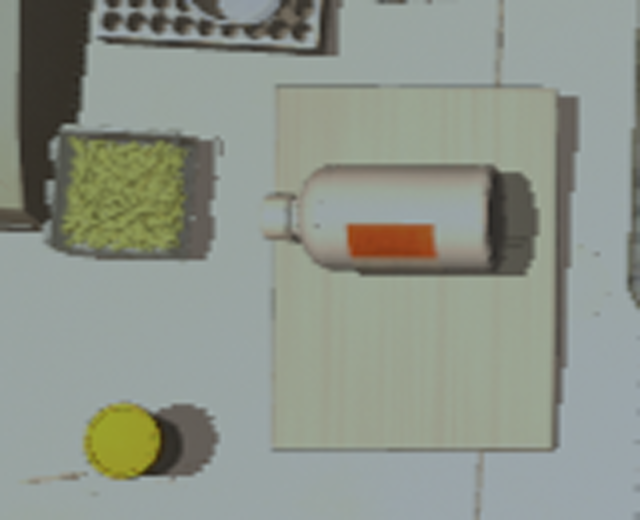

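View pics/zc.png

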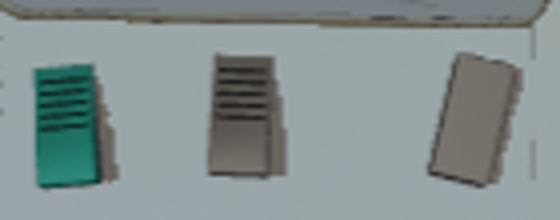

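```bash
cat > fit.py <<'E'
from h import *
from scipy.optimize import minimize
def proj(cam,X):
    c=camera_info(cam); f=240/np.tan(np.radians(c['vfov'])/2)
    p=np.asarray(X)@np.array(c['R']).T+np.array(c['t']); return np.c_[f*p[:,0]/p[:,2]+c['cx'],f*p[:,1]/p[:,2]+c['cy']]
S=8
def hullmask(cam,X,box):
    u0,v0,u1,v1=box
    p=cv2.convexHull(proj(cam,X).astype(np.float32))[:,0]
    p=((p-[u0-.5,v0-.5])*S).round().astype(np.int32)
    m=np.zeros(((v1-v0)*S,(u1-u0)*S),np.uint8);cv2.fillConvexPoly(m,p,255)
    return cv2.resize(m,(u1-u0,v1-v0),interpolation=cv2.INTER_AREA)/255.
W=np.array([[x,y,z] for y in(-22,22) for x,z in[(-45,0),(-45,40),(-15,40),(45,2),(45,0)]],float)
def wedge(x,y,a,z=0):
    c,s=np.cos(a),np.sin(a);return W@np.array([[c,-s,0],[s,c,0],[0,0,1]]).T+[x,y,z]
def fitw(cam,mask,x0):
    v,u=np.where(mask);box=(u.min()-8,v.min()-8,u.max()+9,v.max()+9)
    M=mask[box[1]:box[3],box[0]:box[2]].astype(float)
    f=lambda q:abs(hullmask(cam,wedge(q[0],q[1],q[2]/50),box)-M).sum()
    best=None
    for a in(-.2,-.1,0,.1,.2):
        r=minimize(f,[x0[0],x0[1],a*50],method='Nelder-Mead',options=dict(initial_simplex=[[x0[0],x0[1],a*50],[x0[0]+5,x0[1],a*50],[x0[0],x0[1]+5,a*50],[x0[0],x0[1],a*50+5]]))
        if best is None or r.fun<best.fun:best=r
    return best.x[:2],np.degrees(best.x[2]/50),best.fun,M.sum()
E
python3 - <<'E'
from fit import *
from scipy.optimize import least_squares
z=np.load('top0.npz');P=cloud('top',z['d'])
snapshot('top')
for r in silhouettes('top','chock'):
    if abs(r['at'][0]-300)<15: print('net',fitw('top',r['mask'],(459,-122)))
m=np.zeros((480,640),bool);m[245:285,285:316]=1
# colour segmentation of the grey chock
im=z['im'].astype(int);sub=im[245:285,285:316];bg=im[270:285,320:340].reshape(-1,3).mean(0);print(bg,im[274,297],im[274,311])
# depth-based mask (z>10) with rear weighting
X=P[m];X=X[X[:,2]>32];X=X[X[:,2]<60];r=cv2.minAreaRect(X[:,:2].astype(np.float32));print('rear',r,X[:,:2].mean(0))
X=P[m];X=X[(X[:,2]>12)&(X[:,2]<60)];c=X.mean(0);ev=np.linalg.svd(X[:,:2]-c[:2])[2][0] if False else np.linalg.eigh(np.cov((X[:,:2]-c[:2]).T))[1][:,1];print('yaw',np.degrees(np.arctan(ev[1]/ev[0])),c)
# bottle
m=[r for r in silhouettes('top','bottle')][0]['mask'];B=P[m]
B=B[(B[:,1]>160)&(B[:,1]<285)&(B[:,2]>75)&(B[:,2]<140)]
def f(q): # axis: x=x0+k(y-230), z=z0
    dx=(B[:,0]-(q[0]+q[2]*(B[:,1]-230)))*np.cos(np.arctan(q[2]));return np.hypot(dx,B[:,2]-q[1])-39
r=least_squares(f,[592,68,0],loss='soft_l1');print('bottle axis x,z,slope(x per y)',r.x,f(r.x).std())
P2=P[m];P2=P2[(P2[:,2]>60)&(P2[:,2]<140)];print('y range',np.percentile(P2[:,1],[0,1,99,100]))
E
```

```text
net (array([ 463.30739843, -121.15987834]), np.float64(0.3089763540250362), np.float64(35.29803921568627), np.float64(436.0))
[155.09666667 165.91666667 168.82666667] [112 107 102] [125 127 126]
rear ((442.88201904296875, -121.27629089355469), (49.822723388671875, 43.81939697265625), 0.4749610722064972) [ 438.38975533 -121.16115245]
yaw -3.507681219085344 [ 452.98092116 -121.80219189   31.67064658]
bottle axis x,z,slope(x per y) [ 5.93936272e+02  6.30023027e+01 -1.41434419e-02] 3.022360865739817
y range [156.20422659 158.18820295 318.66098995 324.30265569]
```

```bash
python3 - <<'E'
from fit import *
z=np.load('top0.npz');im=z['im'].astype(int);P=cloud('top',z['d'])
wt=[P[265:285,318:345],P[262:285,225:240],P[280:292,160:220]]
for w in wt: print('worktop z',np.median(w[...,2]))
m=np.zeros((480,640),np.uint8)
sub=im[240:290,283:318];m[240:290,283:318]=((sub[...,0]-sub[...,2])>3)
print('\n'.join(''.join('#' if v else '.' for v in r) for r in m[243:286,283:318]))
m=cv2.morphologyEx(m,cv2.MORPH_CLOSE,np.ones((5,5),np.uint8))
n,l,st,_=cv2.connectedComponentsWithStats(m);k=1+np.argmax(st[1:,4]);mm=l==k;print(mm.sum())
print(fitw('top',mm,(459,-122)))
# depth edge per row: y-extents
Dm=(P[...,2]>9)&(P[...,2]<60)
print(fitw('top',np.where(np.add.outer(np.arange(480)*0,np.arange(640)),Dm,0).astype(bool)&(cv2.dilate(mm.astype(np.uint8),np.ones((5,5)))>0),(459,-122)))
E
```

```text
worktop z -1.340093574575548
worktop z -1.2546656634874114
worktop z -1.5230713804275666
...................................
...................................
...................................
...................................
...................................
...................................
...........###.##..#.####..........
...........##############..........
...........##############..........
...........#.........####..........
...........##############..........
...........##############..........
...........#.#....#..#####.........
..........################.........
...........###############.........
...........#..#........###.........
..........#################........
..........#################........
..........##....#.#....####........
..........#################........
..........#################........
..........####.....#...####........
..........#################........
..........#################........
..........##################.......
..........##################.......
..........##################.......
..........##################.......
..........##################.......
.........###################.......
.........###################.......
.........###################.......
.........###################.......
.........###################.......
.........###################.......
..........##################.......
...................................
...................................
...................................
...................................
...................................
...................................
...................................
505
(array([ 463.53486273, -124.02705044]), np.float64(2.692955618177874), np.float64(62.87450980392157), np.float64(505.0))
(array([ 462.19136454, -121.24344606]), np.float64(-0.7157680045584174), np.float64(75.24313725490197), np.float64(401.0))
```

```bash
python3 - <<'E'
from fit import *
z=np.load('top0.npz');im=z['im'].astype(int)
for r in (251,254,260,265,270,274,277): print(r,[tuple(int(t) for t in x) for x in im[r,304:314]])
for a in(-3,-1,0,1,3):
    print(a,proj('top',wedge(461,-121.5,np.radians(a),-1.4)).round(1)[[5,6,7,8,1,2,3]].tolist())
a=cv2.resize(im[243:284,283:318].astype(np.uint8),None,fx=14,fy=14,interpolation=0);save('zc2',a)
E
```

```text
251 [(85, 82, 78), (85, 82, 78), (86, 82, 78), (89, 85, 81), (119, 122, 121), (155, 166, 167), (155, 166, 168), (156, 166, 169), (155, 166, 169), (155, 166, 168)]
254 [(84, 81, 77), (85, 82, 78), (85, 82, 78), (85, 82, 78), (113, 116, 116), (155, 166, 169), (155, 166, 168), (155, 166, 168), (155, 166, 169), (155, 166, 169)]
260 [(90, 86, 82), (90, 86, 82), (88, 84, 80), (85, 81, 77), (93, 88, 82), (104, 99, 93), (125, 127, 125), (155, 166, 168), (155, 166, 168), (156, 166, 168)]
265 [(88, 84, 80), (89, 86, 81), (82, 79, 74), (79, 76, 72), (105, 100, 94), (105, 99, 94), (125, 127, 125), (155, 166, 168), (155, 166, 168), (155, 166, 169)]
270 [(100, 97, 92), (99, 96, 91), (90, 87, 82), (83, 79, 74), (106, 100, 94), (105, 100, 94), (106, 100, 94), (125, 127, 125), (155, 166, 169), (155, 166, 169)]
274 [(111, 106, 100), (107, 103, 97), (91, 87, 82), (82, 78, 74), (105, 100, 94), (105, 100, 94), (105, 100, 94), (125, 127, 126), (154, 166, 168), (155, 166, 169)]
277 [(118, 113, 108), (114, 110, 104), (97, 94, 88), (88, 84, 78), (105, 100, 94), (105, 100, 94), (105, 100, 94), (125, 127, 125), (155, 166, 169), (156, 166, 169)]
-3 [[291.5, 278.8], [291.0, 278.1], [291.8, 267.8], [293.9, 248.6], [306.1, 279.3], [306.9, 268.9], [308.6, 249.7]]
-1 [[292.1, 279.1], [291.5, 278.4], [292.0, 268.1], [293.4, 248.9], [306.7, 279.0], [307.1, 268.7], [308.1, 249.4]]
0 [[292.3, 279.2], [291.8, 278.6], [292.0, 268.2], [293.1, 249.0], [306.9, 278.9], [307.2, 268.6], [307.8, 249.3]]
1 [[292.6, 279.3], [292.0, 278.7], [292.1, 268.4], [292.8, 249.1], [307.2, 278.8], [307.3, 268.4], [307.6, 249.2]]
3 [[293.1, 279.6], [292.6, 279.0], [292.3, 268.6], [292.3, 249.4], [307.7, 278.5], [307.5, 268.2], [307.1, 248.9]]
```

View pics/zc2.png

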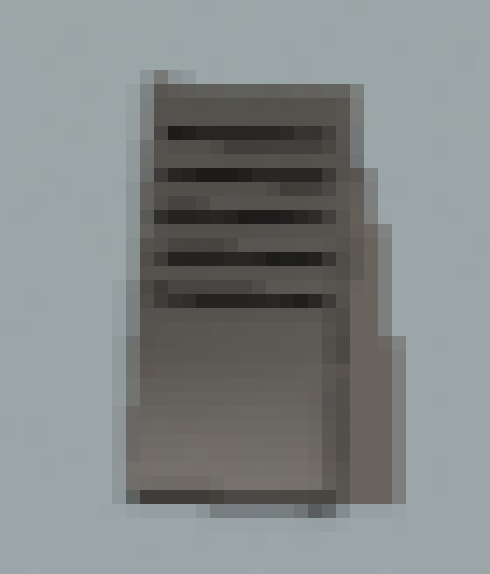

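```bash
cat > plan.py <<'E'
from h import *
from scipy.spatial.transform import Rotation as Ro
def tgt(R): return np.array(R)
def down(yaw,tilt=0):
    a=np.radians(yaw);t=np.radians(tilt);c,s=np.cos(a),np.sin(a)
    ex=np.array([c*np.cos(t),s*np.cos(t),np.sin(t)]);n=np.array([-c*np.sin(t),-s*np.sin(t),np.cos(t)])
    ey=np.cross(n,ex);return np.c_[-n,-ey,-ex]
def delta(p1,R1,p0=None,R0=None):
    s=observe()
    if p0 is None:p0,R0=s['position'],s['eef_rot']
    R0=np.array(R0)
    o=R0.T@(np.array(p1)-p0)/10;r=Ro.from_matrix(R0.T@R1).as_rotvec()
    print('t',round(s['time_s'],2),'pos',np.round(p0,1),'F',np.round(s['force'],1),'op',round(s['opening'],1))
    print('offset cm',o.round(2),'rot',r.round(3),'rows>=',max(np.linalg.norm(o)/6.25,np.linalg.norm(r)/np.radians(10.7)))
def tcp_from_grasp(g,R): return np.array(g)-171*R[:,0]
E
python3 - <<'E'
from plan import *
R=down(-2)
delta(tcp_from_grasp([431.3,-120.5,25+220],R),R)
E
```

```text
t 0.6 pos [ 272.3 -562.6  404.7] F [ 0.7 -0.2  0.5] op 92.1
offset cm [ -1.13 -32.86 -33.57] rot [0.486 0.    0.   ] rows>= 7.5186811821997965
```

>>> move_arm([
  {"offset":[-0.1,-3.3,-3.35],"rotation":[0,0,0],"fingers":1},
  {"offset":[-0.1,-3.3,-3.35],"rotation":[0,0,0],"fingers":1},
  {"offset":[-0.1,-3.3,-3.35],"rotation":[0,0,0],"fingers":1},
  {"offset":[-0.1,-3.3,-3.35],"rotation":[0,0,0],"fingers":1},
  {"offset":[-0.1,-3.3,-3.35],"rotation":[0,0,0],"fingers":1},
  {"offset":[-0.1,-3.3,-3.35],"rotation":[0,0,0],"fingers":1},
  {"offset":[-0.1,-3.3,-3.35],"rotation":[0,0,0],"fingers":1},
  {"offset":[-0.1,-3.3,-3.35],"rotation":[0,0,0],"fingers":1},
  {"offset":[0,0,0],"rotation":[0.16,0,0],"fingers":1},
  {"offset":[0,0,0],"rotation":[0.16,0,0],"fingers":1},
  {"offset":[0,0,0],"rotation":[0.16,0,0],"fingers":1},
])

```text
time_s: 1.98
position: [402.2, -197.1, 414.0]
eef_rot: [[0.005, -0.043, -0.999], [-0.003, -0.999, 0.043], [-1.0, 0.003, -0.005]]
force: [0.7, 0.1, 0.4]
opening: 91.7
```

```bash
python3 - <<'E'
from plan import *
R=down(-2)
delta(tcp_from_grasp([431.3,-120.5,25+100],R),R)
im,d=snapshot('top');save('t1',im);np.savez('t1.npz',im=im,d=d)
im,d=snapshot('scene');save('s1',im)
E
```

```text
t 1.98 pos [ 402.2 -197.1  414. ] F [0.7 0.1 0.4] op 91.7
offset cm [11.79 -7.81 -2.52] rot [-0.008 -0.005 -0.003] rows>= 2.2986520745331696
```

>>> move_arm([
  {"offset":[3,-2.6,-0.8],"rotation":[0,0,0],"fingers":1},
  {"offset":[3,-2.6,-0.8],"rotation":[0,0,0],"fingers":1},
  {"offset":[3,-2,-0.6],"rotation":[0,0,0],"fingers":1},
  {"offset":[2,0,0],"rotation":[0,0,0],"fingers":1},
  {"offset":[0,0,0],"rotation":[0,0,0],"fingers":1},
])

```text
time_s: 2.7
position: [428.7, -125.3, 302.3]
eef_rot: [[0.009, -0.02, -1.0], [-0.005, -1.0, 0.02], [-1.0, 0.005, -0.009]]
force: [-0.9, 0.1, 0.6]
opening: 92.3
```

```bash
python3 - <<'E'
from plan import *
R=down(-2)
delta(tcp_from_grasp([431.3,-120.5,25],R),R)
im,d=snapshot('top');save('t2',im)
save('t2z',cv2.resize(im[200:330,230:390],None,fx=4,fy=4))
im,d=snapshot('scene');save('s2',im)
save('s2z',cv2.resize(im[200:350,240:440],None,fx=4,fy=4))
E
```

```text
t 2.7 pos [ 428.7 -125.3  302.3] F [-0.9  0.1  0.6] op 92.3
offset cm [10.63 -0.53 -0.16] rot [ 0.015 -0.009 -0.005] rows>= 1.7023372336656837
```

View pics/t2z.png

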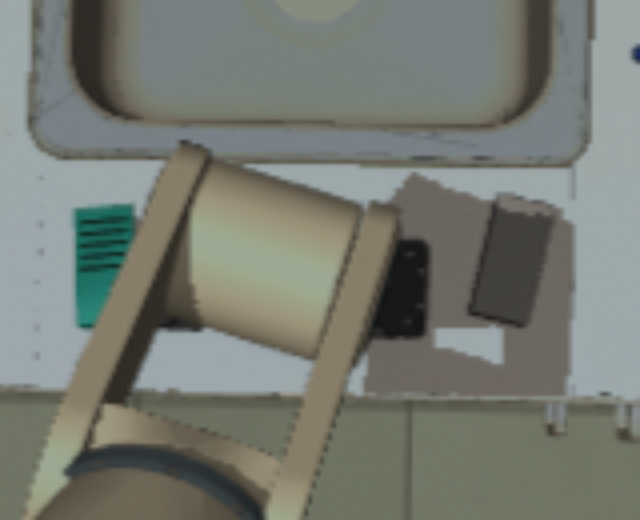

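View pics/s2z.png

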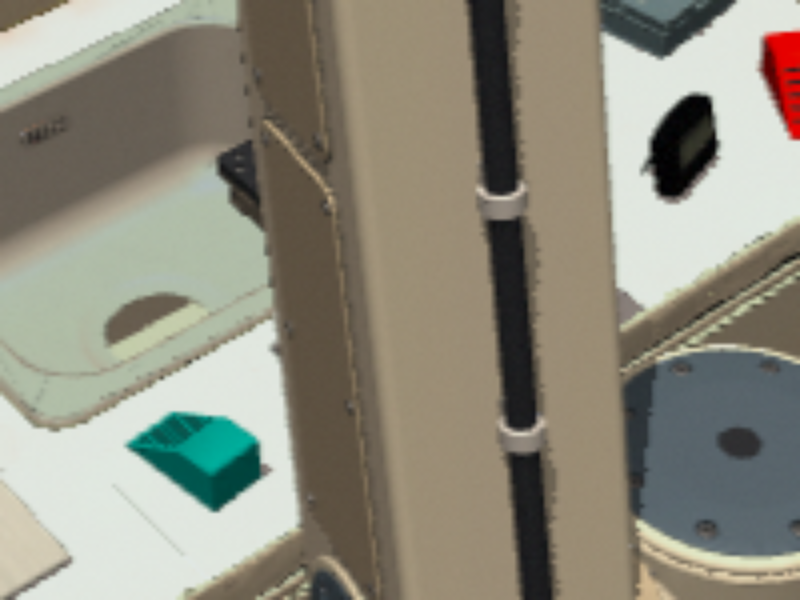

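Both views show the arm hiding the grey chock (the turquoise one is visible at zoom pixel (105,265), the gripper edge at (405,285)). I'll go by the measurement.

>>> move_arm([
  {"offset":[2.5,-0.3,-0.1],"rotation":[0.015,-0.009,-0.005],"fingers":1},
  {"offset":[2.5,-0.2,-0.1],"rotation":[0,0,0],"fingers":1},
  {"offset":[2.5,0,0],"rotation":[0,0,0],"fingers":1},
  {"offset":[2,0,0],"rotation":[0,0,0],"fingers":1},
  {"offset":[0,0,0],"rotation":[0,0,0],"fingers":1},
])

```text
time_s: 3.42
position: [435.8, -123.6, 212.5]
eef_rot: [[0.014, -0.034, -0.999], [-0.004, -0.999, 0.034], [-1.0, 0.003, -0.014]]
force: [-0.1, -0.3, -0.1]
opening: 91.8
```

```bash
python3 - <<'E'
from plan import *
R=down(-2)
delta(tcp_from_grasp([431.3,-120.5,25],R),R)
E
```

```text
t 3.42 pos [ 435.8 -123.6  212.5] F [-0.1 -0.3 -0.1] op 91.8
offset cm [ 1.65 -0.3   0.48] rot [ 0.001 -0.014 -0.003] rows>= 0.2785625457520084
```

>>> move_arm([
  {"offset":[0.8,-0.3,0.5],"rotation":[0,-0.014,-0.003],"fingers":1},
  {"offset":[0.8,0,0],"rotation":[0,0,0],"fingers":1},
  {"offset":[0,0,0],"rotation":[0,0,0],"fingers":1},
])

```text
time_s: 3.8
position: [431.8, -120.9, 198.0]
eef_rot: [[0.003, -0.033, -0.999], [-0.001, -0.999, 0.033], [-1.0, 0.001, -0.003]]
force: [0.3, -0.5, 0.0]
opening: 91.9
```

```bash
python3 - <<'E'
from plan import *
R=down(-2)
delta(tcp_from_grasp([431.3,-120.5,25],R),R)
E
```

```text
t 3.8 pos [ 431.8 -120.9  198. ] F [ 0.3 -0.5  0. ] op 91.9
offset cm [ 0.2  -0.04  0.05] rot [ 0.001 -0.003 -0.001] rows>= 0.03335918694128493
```

Within tolerance; make the last 2 mm and close.

>>> move_arm([
  {"offset":[0.2,0,0],"rotation":[0,0,0],"fingers":1},
  {"offset":[0,0,0],"rotation":[0,0,0],"fingers":0.3},
  {"offset":[0,0,0],"rotation":[0,0,0],"fingers":-0.3},
  {"offset":[0,0,0],"rotation":[0,0,0],"fingers":-0.6},
  {"offset":[0,0,0],"rotation":[0,0,0],"fingers":-0.6},
  {"offset":[0,0,0],"rotation":[0,0,0],"fingers":-0.6},
])

```text
time_s: 4.55
position: [432.1, -121.0, 196.5]
eef_rot: [[0.004, -0.033, -0.999], [-0.001, -0.999, 0.033], [-1.0, 0.001, -0.004]]
force: [-1.4, 0.7, -0.5]
opening: 43.9
```

```bash
python3 - <<'E'
from plan import *
R=down(-2)
delta(tcp_from_grasp([431.3,-120.5,25],R),R)
E
```

```text
t 4.55 pos [ 432.1 -121.   196.5] F [-1.4  0.7 -0.5] op 43.9
offset cm [ 0.05 -0.05  0.08] rot [ 0.002 -0.004 -0.001] rows>= 0.025046324620516074
```

```bash
cat >> plan.py <<'E'
def tcp_from_origin(o,R): return np.array(o)-196.6*R[:,0]+28.5*R[:,2]
def origin(): 
    s=observe();R=np.array(s['eef_rot']);return s['position']+196.6*R[:,0]-28.5*R[:,2]
RB=down(0.75,6)
def boardz(x,y): return 22+0.105*(x-560.2)
E
python3 - <<'E'
from plan import *
print(origin())
x,y=507.5,229.3
delta(tcp_from_origin([x,y,boardz(x,y)+60],RB),RB)
print(observe()['joint_positions'])
E
```

```text
[ 4.61444386e+02 -1.22196329e+02  3.54359392e-02]
t 4.55 pos [ 432.1 -121.   196.5] F [-1.4  0.7 -0.5] op 43.9
offset cm [ -7.28 -35.03  -1.51] rot [-0.046  0.1   -0.004] rows>= 5.729064550913554
[-1.58305715e+01  2.39034285e+01  1.23397257e+02 -1.11712133e-02
  3.24463592e+01  7.60905305e+01]
```

>>> move_arm([
  {"offset":[-4,0,0],"rotation":[0,0,0],"fingers":-0.6},
  {"offset":[-4,0,0],"rotation":[0,0,0],"fingers":-0.6},
  {"offset":[-1.5,-3.5,0],"rotation":[0,0,0],"fingers":-0.6},
  {"offset":[0,-4,-0.2],"rotation":[0,0,0],"fingers":-0.6},
  {"offset":[0,-4,-0.2],"rotation":[0,0,0],"fingers":-0.6},
  {"offset":[0,-4,-0.2],"rotation":[0,0,0],"fingers":-0.6},
  {"offset":[0,-4,-0.2],"rotation":[0,0,0],"fingers":-0.6},
  {"offset":[0,-4,-0.2],"rotation":[0,0,0],"fingers":-0.6},
  {"offset":[0,-4,-0.2],"rotation":[0,0,0],"fingers":-0.6},
  {"offset":[0,-4,-0.2],"rotation":[0,0,0],"fingers":-0.6},
  {"offset":[0,0,0],"rotation":[0,0,0],"fingers":-0.6},
])

```text
time_s: 5.92
position: [456.2, 202.9, 293.7]
eef_rot: [[0.003, -0.036, -0.999], [-0.001, -0.999, 0.036], [-1.0, 0.0, -0.003]]
force: [0.2, -0.7, -2.9]
opening: 43.8
```

```bash
python3 - <<'E'
from plan import *
print(origin())
x,y=507.5,229.3
delta(tcp_from_origin([x,y,boardz(x,y)+40],RB),RB)
E
```

```text
[485.26969682 201.81818665  97.1535363 ]
t 5.92 pos [456.2 202.9 293.7] F [ 0.2 -0.7 -2.9] op 43.8
offset cm [ 4.46 -2.58 -0.14] rot [-0.049  0.102 -0.003] rows>= 0.8254008908482326
```

>>> move_arm([
  {"offset":[1.5,-1.3,0],"rotation":[-0.024,0.05,0],"fingers":-0.6},
  {"offset":[1.5,-1.3,0],"rotation":[-0.024,0.05,0],"fingers":-0.6},
  {"offset":[1,0,0],"rotation":[0,0,0],"fingers":-0.6},
  {"offset":[0,0,0],"rotation":[0,0,0],"fingers":-0.6},
])

```text
time_s: 6.42
position: [457.7, 226.5, 251.9]
eef_rot: [[0.101, 0.014, -0.995], [-0.004, -1.0, -0.014], [-0.995, 0.006, -0.101]]
force: [-0.1, 0.1, -0.7]
opening: 43.7
```

```bash
python3 - <<'E'
from plan import *
print(origin())
x,y=507.5,229.3
delta(tcp_from_origin([x,y,boardz(x,y)+6],RB),RB)
for c in ('top','scene'):
    im,d=snapshot(c);save(c+'3',im);np.savez(c+'3.npz',im=im,d=d)
    a=(150,60) if c=='top' else (250,100)
    save(c+'3z',cv2.resize(im[a[0]:a[0]+140,a[1]:a[1]+190],None,fx=4,fy=4))
E
```

```text
[505.96157587 226.06719794  59.21675304]
t 6.42 pos [457.7 226.5 251.9] F [-0.1  0.1 -0.7] op 43.7
offset cm [ 3.68 -0.23  0.28] rot [ 0.001  0.003 -0.006] rows>= 0.5916624148682026
```

View pics/top3z.png

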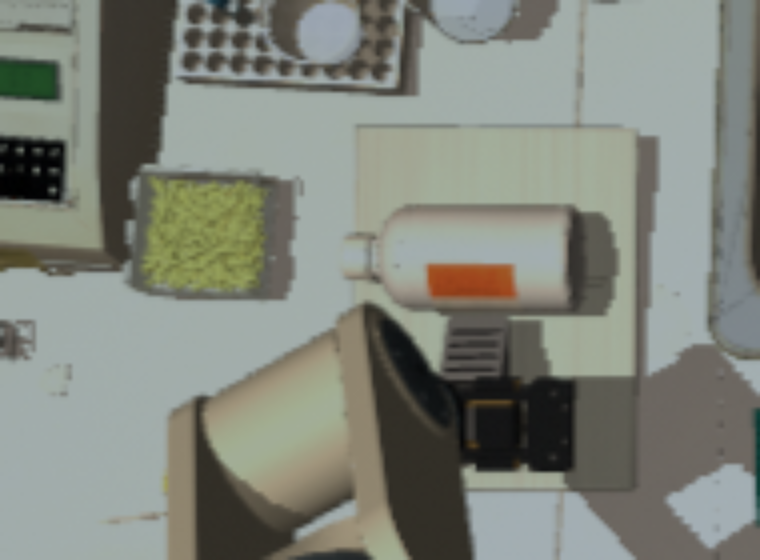

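View pics/scene3z.png

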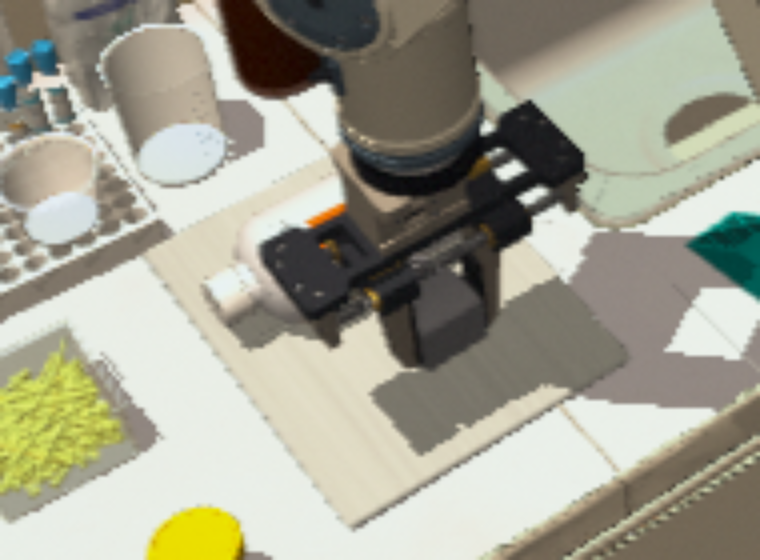

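```bash
python3 - <<'E'
from plan import *
from fit import proj,W
s=observe();R=np.array(s['eef_rot']);C=np.c_[-R[:,2],-R[:,1],-R[:,0]]
p=proj('top',W@C.T+origin());print('pred nose',p[[3,8]])
im=np.load('top3.npz')['im'].astype(int)
for r in range(226,240,3): print(r,[int(x) for x in im[r,166:196].sum(1)])
for c in (173,176,180,184): print(c,[int(x) for x in im[220:246,c].sum(1)])
# bottle body base edge
for r in (205,210,215,220): print(r,[int(x) for x in im[r,196:212].sum(1)], [int(x) for x in im[r,144:166].sum(1)])
# predicted bottle ends
for y in (156.5,303.5,323.5): print(y,proj('top',[[593,y,64.5+z-1.4] for z in(0,39)]))
E
```

```text
pred nose [[186.77537441 228.54601437]
 [171.48633394 228.41567698]]
226 [286, 291, 301, 303, 296, 294, 302, 309, 312, 309, 306, 304, 298, 296, 298, 297, 298, 304, 309, 310, 308, 313, 319, 319, 311, 306, 306, 308, 309, 312]
229 [488, 490, 492, 487, 476, 445, 343, 269, 270, 270, 271, 269, 267, 268, 269, 270, 269, 272, 271, 270, 290, 388, 475, 467, 463, 468, 472, 472, 473, 476]
232 [488, 492, 493, 491, 475, 391, 255, 206, 173, 171, 171, 173, 173, 173, 173, 174, 173, 171, 173, 207, 234, 209, 261, 257, 252, 253, 260, 260, 262, 361]
235 [486, 490, 490, 490, 444, 307, 258, 223, 223, 223, 207, 173, 173, 173, 173, 174, 176, 175, 215, 251, 186, 209, 261, 256, 251, 256, 258, 260, 261, 361]
238 [425, 491, 490, 473, 393, 258, 223, 223, 223, 220, 222, 223, 223, 208, 175, 178, 179, 197, 241, 226, 116, 187, 260, 254, 253, 257, 261, 260, 261, 264]
173 [249, 250, 241, 228, 314, 356, 309, 224, 254, 269, 270, 271, 206, 163, 265, 223, 112, 264, 223, 120, 264, 276, 94, 263, 277, 85]
176 [259, 250, 231, 234, 313, 356, 306, 228, 256, 271, 270, 269, 171, 158, 265, 207, 163, 267, 222, 116, 265, 225, 119, 268
[... 557 characters left out ...]
8] [505, 495, 478, 478, 477, 478, 478, 428, 369, 453, 455, 452, 485, 495, 500, 493, 477, 505, 506, 507, 507, 508]
215 [513, 513, 511, 505, 478, 367, 150, 150, 157, 167, 210, 263, 263, 261, 263, 259] [502, 500, 505, 507, 505, 506, 508, 449, 381, 496, 461, 455, 489, 498, 502, 509, 507, 509, 508, 509, 508, 509]
220 [488, 489, 489, 486, 441, 309, 187, 150, 157, 174, 214, 251, 250, 252, 245, 245] [505, 504, 498, 476, 452, 470, 466, 439, 381, 341, 264, 341, 425, 460, 475, 482, 481, 479, 479, 479, 479, 479]
156.5 [[204.59238394 214.91807977]
 [201.86485748 212.69322244]]
303.5 [[153.76042599 213.78621626]
 [149.77546284 211.53308461]]
323.5 [[146.84353808 213.63219951]
 [142.68744627 211.37521992]]
```

>>> move_arm([
  {"offset":[1.8,-0.2,0.2],"rotation":[0,0.003,-0.006],"fingers":-0.6},
  {"offset":[1.5,0,0.1],"rotation":[0,0,0],"fingers":-0.6},
  {"offset":[0,0,0],"rotation":[0,0,0],"fingers":-0.6},
])

```text
time_s: 6.9
position: [459.7, 227.7, 220.1]
eef_rot: [[0.107, 0.011, -0.994], [0.003, -1.0, -0.011], [-0.994, -0.002, -0.107]]
force: [0.0, -0.6, -1.1]
opening: 44.7
```

```bash
python3 - <<'E'
from plan import *
print(origin())
x,y=507.5,229.4
delta(tcp_from_origin([x,y,boardz(x,y)],RB),RB)
E
```

```text
[509.0506328  228.63875148  27.73323967]
t 6.9 pos [459.7 227.7 220.1] F [ 0.  -0.6 -1.1] op 44.7
offset cm [ 1.1  -0.11  0.22] rot [-0.002 -0.003  0.002] rows>= 0.17977537030172125
```

>>> move_arm([
  {"offset":[0.8,-0.1,0.1],"rotation":[-0.002,-0.003,0.002],"fingers":-0.6},
  {"offset":[0.1,0,0],"rotation":[0,0,0],"fingers":-0.6},
  {"offset":[0,0,0],"rotation":[0,0,0],"fingers":-0.6},
])

```text
time_s: 7.28
position: [460.1, 228.8, 211.4]
eef_rot: [[0.105, 0.013, -0.994], [0.001, -1.0, -0.013], [-0.994, 0.0, -0.105]]
force: [0.3, -0.3, -1.3]
opening: 44.0
```

```bash
python3 - <<'E'
from plan import *
print(origin())
x,y=507.5,229.4
delta(tcp_from_origin([x,y,boardz(x,y)],RB),RB)
E
```

```text
[509.08291099 229.43813398  18.82623977]
t 7.28 pos [460.1 228.8 211.4] F [ 0.3 -0.3 -1.3] op 44.0
offset cm [0.22 0.   0.18] rot [ 0. -0. -0.] rows>= 0.04481478247038186
```

Lower in small steps until it touches.

>>> move_arm([
  {"offset":[0.15,0,0],"rotation":[0,0,0],"fingers":-0.6},
  {"offset":[0,0,0],"rotation":[0,0,0],"fingers":-0.6},
])

```text
time_s: 7.52
position: [460.4, 228.9, 210.1]
eef_rot: [[0.105, 0.013, -0.994], [0.002, -1.0, -0.013], [-0.994, -0.0, -0.105]]
force: [0.4, -1.0, -1.3]
opening: 44.6
```

>>> move_arm([
  {"offset":[0.1,0,0],"rotation":[0,0,0],"fingers":-0.6},
  {"offset":[0,0,0],"rotation":[0,0,0],"fingers":-0.6},
])

```text
time_s: 7.78
position: [460.6, 229.0, 209.3]
eef_rot: [[0.106, 0.013, -0.994], [0.002, -1.0, -0.013], [-0.994, -0.0, -0.106]]
force: [-1.0, 0.2, -1.8]
opening: 44.0
```

```bash
python3 - <<'E'
from plan import *
print(origin())
x,y=507.5,229.4
delta(tcp_from_origin([x,y,boardz(x,y)],RB),RB)
for _ in range(1):
    s=observe();print(s['force'],s['ft_torque'])
E
```

```text
[509.66136725 229.67520045  16.76625999]
t 7.78 pos [460.6 229.  209.3] F [-1.   0.2 -1.8] op 44.0
offset cm [0.   0.02 0.2 ] rot [ 0.    -0.001  0.   ] rows>= 0.031560561244378345
[-1.02965878  0.1721548  -1.81176564] [ 0.04355508  0.14040784 -0.00408427]
```

>>> move_arm([
  {"offset":[0.08,0,0],"rotation":[0,0,0],"fingers":-0.6},
  {"offset":[0,0,0],"rotation":[0,0,0],"fingers":-0.6},
])

```text
time_s: 8.02
position: [460.7, 229.0, 208.8]
eef_rot: [[0.106, 0.013, -0.994], [0.002, -1.0, -0.013], [-0.994, -0.0, -0.106]]
force: [-0.4, -0.2, -0.5]
opening: 43.9
```

>>> move_arm([
  {"offset":[0.08,0,0],"rotation":[0,0,0],"fingers":-0.6},
  {"offset":[0,0,0],"rotation":[0,0,0],"fingers":-0.6},
])

```text
time_s: 8.28
position: [460.7, 229.0, 208.9]
eef_rot: [[0.106, 0.013, -0.994], [0.002, -1.0, -0.013], [-0.994, -0.0, -0.106]]
force: [-1.2, 0.0, -1.4]
opening: 44.3
```

>>> move_arm([
  {"offset":[0.1,0,0],"rotation":[0,0,0],"fingers":-0.6},
  {"offset":[0,0,0],"rotation":[0,0,0],"fingers":-0.6},
])

```text
time_s: 8.52
position: [460.8, 229.1, 208.8]
eef_rot: [[0.106, 0.013, -0.994], [0.002, -1.0, -0.013], [-0.994, -0.001, -0.106]]
force: [-0.7, 0.7, -0.9]
opening: 44.5
```

>>> move_arm([
  {"offset":[0.15,0,0],"rotation":[0,0,0],"fingers":-0.6},
  {"offset":[0.15,0,0],"rotation":[0,0,0],"fingers":-0.6},
])

```text
time_s: 8.78
position: [461.0, 229.2, 208.5]
eef_rot: [[0.107, 0.014, -0.994], [0.002, -1.0, -0.014], [-0.994, -0.0, -0.107]]
force: [-12.6, -3.3, 34.2]
opening: 44.1
```

>>> move_arm([
  {"offset":[-0.1,0,0],"rotation":[0,0,0],"fingers":-0.6},
  {"offset":[0,0,-0.7],"rotation":[0,0,0],"fingers":-0.6},
  {"offset":[0,0,-0.7],"rotation":[0,0,0],"fingers":-0.6},
  {"offset":[0,0,-0.7],"rotation":[0,0,0],"fingers":-0.6},
  {"offset":[0,0,0],"rotation":[0,0,0],"fingers":-0.6},
])

```text
time_s: 9.4
position: [483.8, 229.6, 211.3]
eef_rot: [[0.107, 0.014, -0.994], [0.002, -1.0, -0.014], [-0.994, -0.0, -0.107]]
force: [-0.8, 1.3, -1.0]
opening: 43.9
```

```bash
python3 - <<'E'
from plan import *
o=origin();print(o,boardz(*o[:2]))
x,y=541,229.8
delta(tcp_from_origin([x,y,boardz(x,y)+.6],RB),RB)
for c in ('top','scene'):
    im,d=snapshot(c);save(c+'4',im);np.savez(c+'4.npz',im=im,d=d)
    a=(150,60) if c=='top' else (250,100)
    save(c+'4z',cv2.resize(im[a[0]:a[0]+140,a[1]:a[1]+190],None,fx=4,fy=4))
E
```

```text
[533.16353855 230.32206021  18.87990054] 19.161171547934973
t 9.4 pos [483.8 229.6 211.3] F [-0.8  1.3 -1. ] op 43.9
offset cm [-0.09  0.05 -0.85] rot [ 0.001 -0.002  0.   ] rows>= 0.1363462778544737
```

View pics/top4z.png

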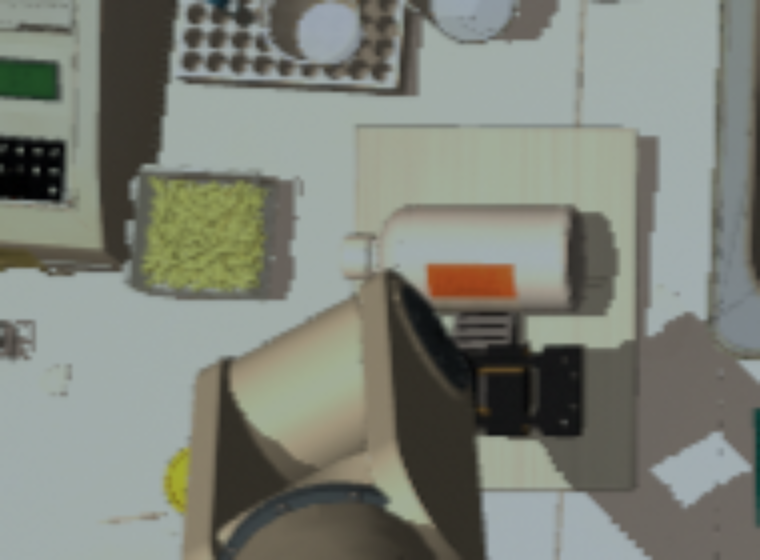

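View pics/scene4z.png

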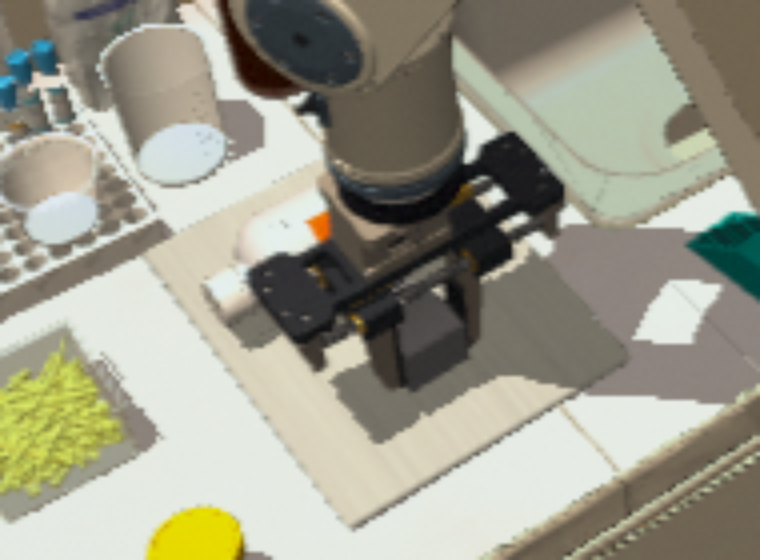

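>>> move_arm([
  {"offset":[0,0.05,-0.3],"rotation":[0,0,0],"fingers":-0.6},
  {"offset":[0,0,-0.2],"rotation":[0,0,0],"fingers":-0.6},
  {"offset":[0,0,0],"rotation":[0,0,0],"fingers":-0.6},
])

```text
time_s: 9.88
position: [488.0, 228.9, 211.6]
eef_rot: [[0.106, 0.014, -0.994], [0.001, -1.0, -0.014], [-0.994, 0.0, -0.106]]
force: [0.5, -0.2, -0.6]
opening: 44.0
```

>>> move_arm([
  {"offset":[0,0,-0.15],"rotation":[0,0,0],"fingers":-0.6},
  {"offset":[0,0,0],"rotation":[0,0,0],"fingers":-0.6},
])

```text
time_s: 10.12
position: [489.2, 228.9, 211.8]
eef_rot: [[0.105, 0.014, -0.994], [0.001, -1.0, -0.014], [-0.994, 0.0, -0.105]]
force: [0.8, 0.1, -0.4]
opening: 43.7
```

```bash
cat > chk.py <<'E'
from plan import *
import sys
o=origin();print(o,boardz(*o[:2]))
x,y=541,229.8
delta(tcp_from_origin([x,y,boardz(x,y)-.3],RB),RB)
im,d=snapshot('top');n=sys.argv[1];save('top'+n,im)
ref=np.load('top4.npz')['im']
# bottle registration: upper body edge & label shift relative to ref
g=lambda a,b:cv2.phaseCorrelate(cv2.cvtColor(a,7).astype(np.float32),cv2.cvtColor(b,7).astype(np.float32))
def lab(I,q): 
    J=I[198:230,164:192].astype(float);w=np.clip(J[...,0]-J[...,2]-60,0,None);vv,uu=np.mgrid[198:230,164:192];return (w*vv).sum()/w.sum(),(w*uu).sum()/w.sum(),w.sum()
print('label ref',lab(ref,0),'now',lab(im,0))
print('body shift px (col,row)',g(ref[195:224,150:206],im[195:224,150:206]))
P=cloud('top',d);B=P[196:226,172:200].reshape(-1,3);B=B[(B[:,2]>75)&(B[:,2]<125)]
P0=cloud('top',np.load('top4.npz')['d']);B0=P0[196:226,172:200].reshape(-1,3);B0=B0[(B0[:,2]>75)&(B0[:,2]<125)]
from scipy.optimize import least_squares
for Q in(B0,B):print('axis',least_squares(lambda q:np.hypot(Q[:,0]-q[0],Q[:,2]-q[1])-39,[593,63],loss='soft_l1').x)
E
python3 chk.py 5
```

```text
[538.20385984 229.49346083  19.26765006] 19.69040528284492
t 10.12 pos [489.2 228.9 211.8] F [ 0.8  0.1 -0.4] op 43.7
offset cm [-0.01 -0.02 -0.29] rot [ 0.001 -0.    -0.   ] rows>= 0.046929195804987625
label ref (np.float64(219.7360091524454), np.float64(177.20545333206215), np.float64(10489.0)) now (np.float64(219.35645508086378), np.float64(177.22426848649155), np.float64(10697.0))
body shift px (col,row) ((0.3320594218439794, -0.7136163379894676), 0.806897509098053)
axis [594.14633946  63.42681648]
axis [594.88414827  63.34969108]
```

>>> move_arm([
  {"offset":[0,0,-0.12],"rotation":[0,0,0],"fingers":-0.6},
  {"offset":[0,0,0],"rotation":[0,0,0],"fingers":-0.6},
])

```text
time_s: 10.42
position: [490.2, 228.8, 211.9]
eef_rot: [[0.104, 0.014, -0.994], [0.001, -1.0, -0.014], [-0.995, 0.001, -0.104]]
force: [0.1, 0.0, -0.1]
opening: 44.3
```

```bash
python3 chk.py 6; python3 - <<'E'
import numpy as np, cv2
a=cv2.imread('pics/top4.png');b=cv2.imread('pics/top6.png')
f=lambda i:cv2.resize(i[190:240,140:215],None,fx=8,fy=5.5,interpolation=0)
cv2.imwrite('pics/cmp6.png',np.vstack([f(a),f(b)]))
E
```

```text
[539.04671382 229.4038714   19.34966385] 19.778904951188203
t 10.43 pos [490.2 228.8 211.9] F [ 0.1  0.  -0.1] op 44.3
offset cm [-0.01 -0.03 -0.2 ] rot [ 0.001  0.    -0.001] rows>= 0.031692241814002896
label ref (np.float64(219.7360091524454), np.float64(177.20545333206215), np.float64(10489.0)) now (np.float64(218.6892474103951), np.float64(177.14070950591255), np.float64(10909.0))
body shift px (col,row) ((0.2339877851004175, -0.9228772551369246), 0.7265915755430857)
axis [594.14633946  63.42681648]
axis [595.67149941  63.55326574]
```

View pics/cmp6.png

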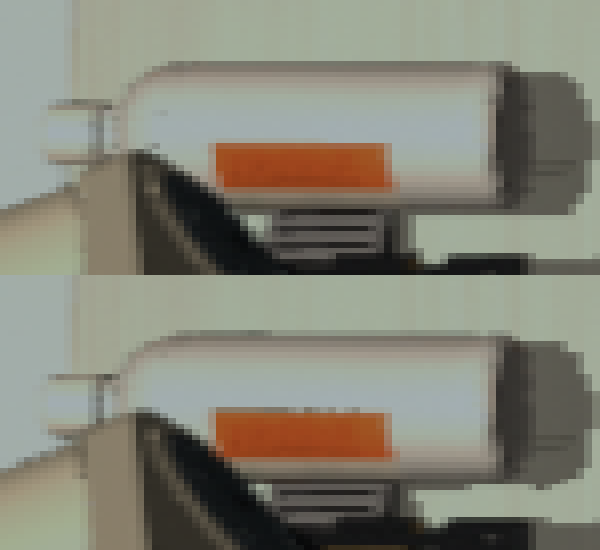

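>>> move_arm([
  {"offset":[0.04,0,0],"rotation":[0,0,0],"fingers":-0.6},
  {"offset":[0,0,0],"rotation":[0,0,0],"fingers":0.1},
  {"offset":[0,0,0],"rotation":[0,0,0],"fingers":0.3},
  {"offset":[0,0,0],"rotation":[0,0,0],"fingers":0.6},
  {"offset":[0,0,0],"rotation":[0,0,0],"fingers":0.7},
  {"offset":[0,0,0],"rotation":[0,0,0],"fingers":0.7},
])

```text
time_s: 11.22
position: [490.9, 229.1, 211.9]
eef_rot: [[0.106, 0.014, -0.994], [0.002, -1.0, -0.014], [-0.994, -0.0, -0.106]]
force: [-0.4, 0.3, -0.3]
opening: 78.0
```

```bash
python3 chk.py 7
```

```text
[540.17073602 229.81084189  19.47976457] 19.896927282624134
t 11.22 pos [490.9 229.1 211.9] F [-0.4  0.3 -0.3] op 78.0
offset cm [-0.02 -0.01 -0.12] rot [ 0.001 -0.002  0.   ] rows>= 0.019471376150928747
label ref (np.float64(219.7360091524454), np.float64(177.20545333206215), np.float64(10489.0)) now (np.float64(218.70273494860498), np.float64(177.1645558002937), np.float64(10896.0))
body shift px (col,row) ((0.18519183302118236, -0.8735399811643347), 0.7030128823386298)
axis [594.14633946  63.42681648]
axis [595.89923007  63.46557193]
```

Bottle holds still on the released chock. Retreat along the tool axis.

>>> move_arm([
  {"offset":[-1,0,0],"rotation":[0,0,0],"fingers":0.7},
  {"offset":[-2,0,0],"rotation":[0,0,0],"fingers":0.7},
  {"offset":[-3,0,0],"rotation":[0,0,0],"fingers":0.7},
  {"offset":[-4,0,0],"rotation":[0,0,0],"fingers":0.7},
  {"offset":[-4,0,0],"rotation":[0,0,0],"fingers":0.7},
  {"offset":[0,4,3],"rotation":[0,0,0],"fingers":0.7},
  {"offset":[0,5,3],"rotation":[0,0,0],"fingers":0.7},
  {"offset":[0,5,3],"rotation":[0,0,0],"fingers":0.7},
  {"offset":[0,5,0],"rotation":[0,0,0],"fingers":0.7},
  {"offset":[0,5,0],"rotation":[0,0,0],"fingers":0.7},
  {"offset":[0,5,0],"rotation":[0,0,0],"fingers":0.7},
  {"offset":[0,0,0],"rotation":[0,0,0],"fingers":0.7},
])

```text
time_s: 12.78
position: [386.9, -69.5, 353.2]
eef_rot: [[0.118, 0.017, -0.993], [0.004, -1.0, -0.017], [-0.993, -0.002, -0.118]]
force: [0.2, 0.5, 0.7]
opening: 78.0
```

```bash
python3 - <<'E'
from fit import *
s=observe();print(s['time_s'],s['position'],s['force'])
for c in ('top','scene'):
    im,d=snapshot(c);np.savez(c+'8.npz',im=im,d=d);save(c+'8',im)
    a=(150,60) if c=='top' else (250,100)
    save(c+'8z',cv2.resize(im[a[0]:a[0]+140,a[1]:a[1]+190],None,fx=4,fy=4))
E
```

```text
12.775 [386.87810773 -69.54199437 353.17646918] [0.18196015 0.5152551  0.66606474]
```

View pics/top8z.png

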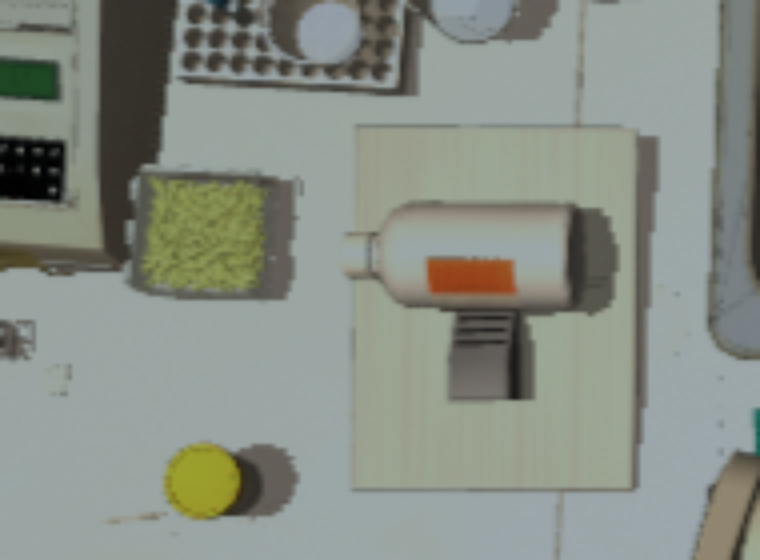

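View pics/scene8z.png

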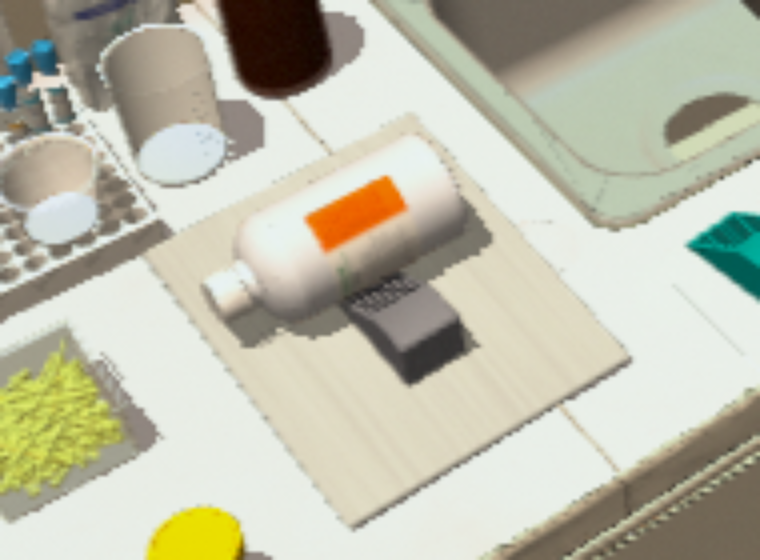

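```bash
python3 - <<'E'
from fit import *
from plan import down
Rb=down(0.75,6);C=np.c_[-Rb[:,2],-Rb[:,1],-Rb[:,0]]
for c,col in(('top',(0,0,255)),('scene',(0,0,255))):
    im=np.load(c+'8.npz')['im'];u0,v0=(140,185) if c=='top' else (140,275)
    big=cv2.resize(im[v0:v0+75,u0:u0+100],None,fx=8,fy=8,interpolation=0)[:,:,::-1].copy()
    def poly(X,col):
        p=((proj(c,X)-[u0-.5,v0-.5])*8).round().astype(np.int32);cv2.polylines(big,[p],True,col,1)
    t=np.linspace(0,2*np.pi,60)
    ax=np.array([-.0131,1,0]);e1=np.array([1,.0131,0])
    for s,r in((-73.5,39),(0,39),(73.5,39),(93.5,17)):
        q=np.array([595.5,230.5,64.7])+s*ax+r*(np.cos(t)[:,None]*e1+np.sin(t)[:,None]*[0,0,1]);poly(q,(255,0,0))
    X=W@C.T+[539.7,229.6,19.4]
    for i in([0,1,2,3,4],[5,6,7,8,9],[0,1,6,5],[1,2,7,6],[2,3,8,7]):poly(X[i],(0,0,255))
    cv2.imwrite('pics/ov_%s.png'%c,big)
E
```

```text
(no output)
```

View pics/ov_top.png

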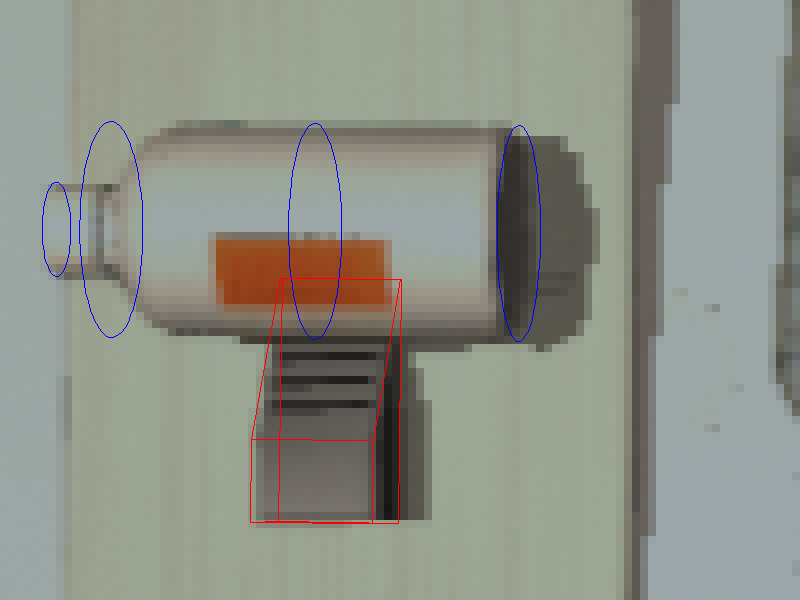

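View pics/ov_scene.png

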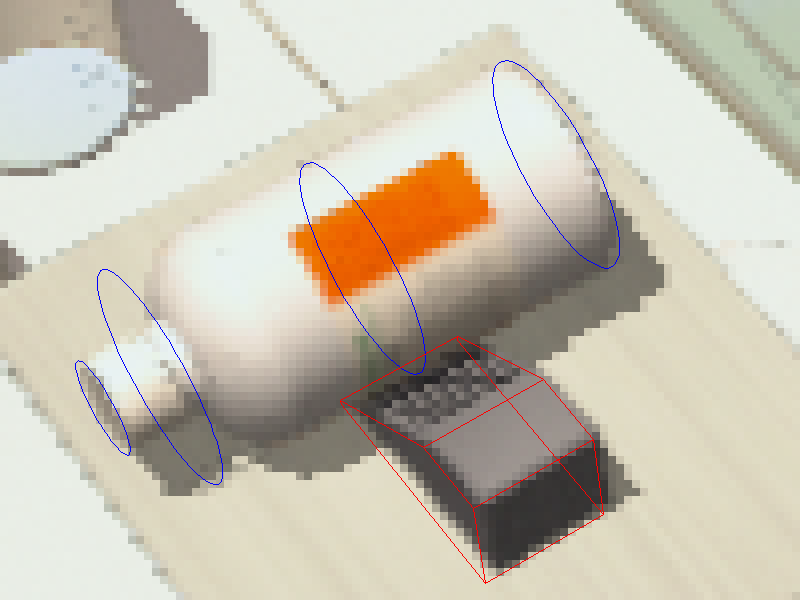

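```bash
python3 - <<'E'
from h import *
print(sign_off())
E
```

```text
the job is handed in; nothing more can be done
None
```

The grey chock is in place under the bottle's low side, the bottle leans on it, and the job was handed in at about 13 s on the robot clock.

- **What I did:** I gripped the grey treaded chock by its tall rear and set it flat on the board with the tool tilted 6°. I slid its thin edge in under the bottle, let go and backed the arm well clear. I did not touch the plain block or the red and turquoise look-alikes.
- **Bottle:** it rolled about 1.5–2 mm up the board as the chock went in. It did not move when the chock was released, and the pictures after the arm withdrew show it still resting there.
- **Chock position:** the overlays of the models on the last two pictures fit to about 1 pixel (roughly 3 mm). They show the chock square to the bottle within about 1° and within roughly 2 mm of the middle of its body.
- **Readings that disagreed or were weak:**
  - The two estimates of where the bottle's base lies differed by about 3.5 mm; I used the value between them.
  - The force reading was too noisy (about 1 N) to feel the bottle contact, so I judged that from the label and body shifting in the pictures.
  - Setting the chock down briefly pressed it on the board with about 34 N vertically (36.6 N in all), under the 40 N limit.

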